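Start the pellet gauge and click the specimen carriage into its notch

ROBOT

A 6-joint arm with a two-finger parallel gripper is mounted at the origin on the work surface. World frame = base frame: x ahead of the robot, y to its left, z up, the work surface at z = 0. Lengths are in m, angles in rad, forces in N, time in s.
With the tool pointing down it reaches from about 0.3 to 0.825 m from the base axis. Payload 5.4 kg.
Tool frame: the origin (TCP) lies on the centre line of the jaws, within the pads' length; the fingertips stand 11 mm ahead of it and the grasp point (between the pads) lies 8 mm behind it; x points along the fingers, z is the direction in which the jaws open and shut, and the axes are right-handed (so a half turn about x gives the same grasp; the last joint's range is limited). The gripper opens to 92 mm and grips with 3 to 60 N. Pads are 20 mm wide; open, the fingers measure 128 mm over their backs; the gripper's body (75 mm by 189 mm) begins 69 mm behind the grasp point.
Start: joints at [-1.556, 0.158, 1.597, -0, 1.386, -0.21], TCP at [0.128, -0.561, 0.226] pointing down, gripper open.
Joint ranges: [-2.91, 2.91], [-0.94, 2.29], [0.18, 2.7], [-1.29, 4.43], [0.17, 2.64], [-3, 3]. Speed limits (rad/s): [2.57, 2.57, 3.14, 3.14, 3.14, 3.14].

INTERFACE

Orientations are given as a 3x3 rotation matrix whose columns are the frame's x, y, z axes.
In Python, from station import state, capture, finish_job, trace gives the robot as it stands. The module is installed in compiled form; this text tells all that it offers.
- The arm moves only by the shell command python3 -m crank 'ROWS' [FORCE]. ROWS is JSON, a list that holds one entry, the list of rows, each a list of 7 numbers: the finger opening in cm, from 0 to 9.19, then the shift along the tool's x, y, z in cm, then the turn, a rotation vector about the tool's x, y, z in rad. A call has 1 to 5 rows; each row shifts and turns the commanded pose from where the row before left it, along the tool's axes as they then stand; what a row does not reach is not made up. A row lasts 1/8 s, in which the tool goes at most 62.5 mm and 10.7 degrees, less where a joint would pass 70% of its speed; a pose out of reach is approached as far as the arm can. A call with a gripper value outside its range is refused whole. The fingers move at their own pace and stop on an object; FORCE is the grip in N (left out, the last holds). Time passes only in rows, so rows that do not move let the fingers close. It gives the time, the measured TCP pose, the force and the opening at its end, in the units of the state.
- state(): the state, without advancing time (a new reading comes with each control period).
- capture(name): name is "scene" or "top"; returns a dict with "color" (400x640x3 uint8, red, green, blue), "fx", "fy", "cx", "cy" (pixels), "dist" ([k1, k2, p1, p2, k3] as OpenCV has them; the pictures are not rectified), "rvec" (rotation vector, rad) and "tvec" (3), from world to camera coordinates, as OpenCV has them. Camera axes: x right, y down, z forward; pixel columns grow to the right and rows downward; lengths in m; the calibration is good to about 2 mm. A picture is of the moment at which its call begins. There is no depth.
- finish_job(): hands the job in, once; it reports no verdict.
Trained networks look in a picture, given as the dict that the camera call returned (one of the last four; its "shot" number tells which), for a name from the list of things; names that differ only in an ending like _2 or _b are one class to them, and where a whole thing is asked for, a point or a joint stands for the part that bears it (a point fixed in the world has none). Each returns a list of dicts, best first, with "score" (0 to 1); they miss things now and then, are a little off and sometimes report something else, mostly with a low value. They report only what shows in the picture. A call takes as long as a camera call.
- trace(name, picture): "pixels" (400x640 bool, what is visible of it) and "rect" ([centre column, centre row, width, height] in pixels, round what is visible of it).
The state is a dict: "t": time; "joint_pos": joint angles; "dq": joint speeds; "joint_efforts": joint torques, N m; "tcp_pos": TCP position; "tool_rot": TCP orientation; "wrist_force": force on the tool from outside, world axes, zero at the start; "torque": the same for the moment, N m; "width": finger opening in m.
Only numpy, scipy, OpenCV 4.12 (cv2) and the standard library are available. Lean on these libraries where they do the work, as an engineer would, in place of code of your own. Each camera call takes 0.05 s, during which the arm holds its last target.

TASK

Start a reading on the pellet gauge: on the control box press the large round key, then the long bar key, then the small round key, one at a time and each fully down, before you move the specimen carriage. Then take the carriage by its upright black grip and slide it along its rods until its spring ball clicks into the notch at the gauge head, without running on past the notch. Finish while still gripping the carriage at rest in the notch, and leave everything else on the desk where it stands.

Things in the scene. Friction and masses are not known exactly. Their poses are not given: they have to be found in the camera images.
- key_large_top (a point): centre of the top face of the large round key (grey cap, 34 mm across) in its black 50 x 46 mm bezel. The three keys stand in a row across the control box, 58 mm apart, in an order that changes. A cap stands 9 mm proud of its bezel; its top lies 55 mm above the desk. Axes: z up, y along the row
- key_bar_top (a point): centre of the top face of the long bar key (grey cap, 42 mm along its x by 14 mm along its y); otherwise as the large key
- key_small_top (a point): centre of the top face of the small round key (grey cap, 18 mm across); otherwise as the large key
- key_large (a joint): how far the large round key is pressed: 0 up, 0.006 m fully down. A spring returns it; it starts to move at about 1.2 N and is fully down at about 4 N. It counts as pressed beyond 0.0045 m, the other keys up
- key_bar (a joint): the same for the long bar key
- key_small (a joint): the same for the small round key
- console: off-white control box fixed to the desk, 130 mm (x) by 190 mm (y), 38 mm high, origin under its centre. The keys are on its top, centres 20 mm to the -x side of its middle; a display ridge 57 mm high and 34 mm wide runs along its +x side, its middle 65 mm from the row of keys
- bed: grey bed of the gauge stage, fixed to the desk, 300 mm long in its y, from 60 mm on the -x side to 110 mm on the +x side of its origin, 12 mm thick; two steel rods run along y between 46 mm high end blocks (the blocks' middles at y = -142 and +142 mm). z = 0 is the desk
- stage_grip (a point): point to pinch on the carriage's grip, an upright black post 20 mm (x) by 16 mm (y, the sliding direction), from 44 to 92 mm above the desk; this point is on its axis at 78 mm. The carriage block under it is aluminium, 90 mm (x) by 55 mm (y), 20 to 44 mm above the desk, its middle 28 mm to the +x side of the grip. Axes: y is the direction of sliding towards the notch, z up
- stage_ball (a point): centre of the spring ball (steel, 10 mm across, in a brass barrel) at the carriage's +x side, 34 mm above the desk; 88 mm to the +x side of the grip, level with it along y. Between grip and ball a dark specimen disc (26 mm across, top at 54 mm) lies on the carriage, 50 mm from the grip's axis
- notch (a point): middle of the notch between two upright steel pins (10 mm across, 17 mm apart along y, tops 34 mm high) on the gauge head. The ball is home when stage_ball is level with this point along this point's y (the sliding direction), within 3 mm; across (x) they stay about 7 mm apart. At the start it lies 60 to 160 mm ahead of the ball
- head: gauge head: off-white block 30 x 44 mm, its cap 68 mm above the desk, clamped at some place along the +x side of the bed, the notch pins on its carriage side. Origin: on the bed, level with the notch along y. The ball meets the first pin about 15 mm before home, needs some 5 to 10 N along y to ride over it, drops in 6 to 1 mm before home; the same push would carry it over the second pin. Plain sliding takes about 1 N
- jar: A bystander: leave it alone. glass specimen jar with lid, 64 mm wide, 85 mm tall, left of the control box; origin under its middle
- brush: A bystander: leave it alone. hand brush lying to the right of the stage, about 0.2 m long; origin under its middle
- weight: A bystander: leave it alone. steel knob weight, 36 mm wide, 46 mm tall, in the gap between control box and stage; origin under its middle
- crucible: A bystander: leave it alone. small white ceramic cup, 52 mm wide, 32 mm tall, beyond the gap between control box and stage; origin under its middle
- stage (a joint): how far the specimen carriage has slid along the rods, from 0 (its near stop) to 0.19 m (far stop), growing towards and past the notch; it starts between 0 and 0.03

How it is judged:
On the way, in this order (a step that is already met when the one before it is completed fails the run):
1. the large round key is pressed fully down, alone, carriage not yet moved up (value of joint key_large above 0.0045 m and y of stage_ball in the frame of notch below -0.04 m and value of joint each of key_bar, key_small below 0.002 m), for 0.05 s.
2. then the long bar key, alone (value of joint key_bar above 0.0045 m and y of stage_ball in the frame of notch below -0.04 m and value of joint each of key_large, key_small below 0.002 m), for 0.05 s.
3. then the small round key, alone (value of joint key_small above 0.0045 m and y of stage_ball in the frame of notch below -0.04 m and value of joint each of key_large, key_bar below 0.002 m), for 0.05 s.
4. the carriage is gripped and its ball is in the notch (y of stage_ball in the frame of notch between -0.003 and 0.003 m and contact force between stage and the fingers above 8 N), for 0.3 s.
At the end, for the whole second after the job is handed in: The carriage rests with its ball within 3 mm of the notch's middle along the rods, slower than 10 mm/s, gripped by the fingers (contact over 8 N); all keys are up again (all of step 4 and linear speed of stage below 0.01 m/s and value of joint each of key_large, key_bar, key_small below 0.002 m); the arm keeps its last pose, push and grip.
It fails at once if the carriage runs past the notch (its ball more than 10 mm beyond the middle) (y of stage_ball in the frame of notch above 0.01 m).
It fails at once if two keys are down together (value of joint each of key_large, key_bar above 0.003 m or value of joint each of key_large, key_small above 0.003 m or value of joint each of key_bar, key_small above 0.003 m).
It fails at once if a bystander is moved by more than 30 mm (distance of any of jar, brush, weight, crucible from where it was at the start of the episode above 0.03 m).
It also fails if it takes over 64 s, if anything falls off the work surface, if the arm or the gripper's body presses on something with over 40 N, if the wrist force passes 120 N, or if a joint passes its speed limit or range.

## Working session

There is one attempt and no reset: what is moved stays moved. The work goes in short steps, Python scripts to look and compute and a shell command to move; the robot and the scene stay as the last step left them, time stands still between calls to the robot, and variables do not carry over. Pictures are saved under pics/ and viewed, and the job is handed in when it is done.

```bash
mkdir -p pics; cat > h.py <<'E'
import numpy as np, cv2
from station import state, capture, trace
def save(c,n):
    cv2.imwrite(f'pics/{n}.png',c['color'][:,:,::-1])
def ray(c,px):
    K=np.array([[c['fx'],0,c['cx']],[0,c['fy'],c['cy']],[0,0,1.]])
    u=cv2.undistortPoints(np.array([[px]],float),K,np.array(c['dist'],float))[0,0]
    R=cv2.Rodrigues(np.array(c['rvec'],float))[0]
    o=-R.T@np.array(c['tvec'],float).ravel(); return o,R.T@np.array([u[0],u[1],1.])
def atz(c,px,z):
    o,d=ray(c,px); return o+d*(z-o[2])/d[2]
def proj(c,P):
    K=np.array([[c['fx'],0,c['cx']],[0,c['fy'],c['cy']],[0,0,1.]])
    return cv2.projectPoints(np.array(P,float).reshape(-1,1,3),np.array(c['rvec'],float),np.array(c['tvec'],float),K,np.array(c['dist'],float))[0][:,0]
E
python3 - <<'E'
from h import *
np.set_printoptions(precision=4,suppress=True)
s=state();print(s)
zs=dict(key_large_top=.055,key_bar_top=.055,key_small_top=.055,stage_grip=.09,stage_ball=.034,notch=.034,head=.068,console=.04,bed=.012,jar=.085,weight=.046,crucible=.032,brush=.02)
for n in ['top','scene']:
    c=capture(n); save(c,n+'0')
    o,_=ray(c,(320,200));print(n,o)
    for k,z in zs.items():
        try:
            r=trace(k,c)
        except Exception as e: print(k,e);continue
        for d in r[:2]:
            print(k,round(d['score'],2),np.round(d['rect'],1),atz(c,d['rect'][:2],z))
E
```

```text
{'t': 0.0, 'joint_pos': array([-1.5561,  0.159 ,  1.5982,  0.    ,  1.3862, -0.2101]), 'dq': array([ 0.0003, -0.0008,  0.0005, -0.0001, -0.0018, -0.0016]), 'joint_efforts': array([ -0.0018, -38.5573, -32.2111,   0.0699,   0.0377,  -0.0001]), 'tcp_pos': array([ 0.1282, -0.5599,  0.2246]), 'tool_rot': array([[-0.    ,  0.9748,  0.2229],
       [ 0.0019,  0.2229, -0.9748],
       [-1.    ,  0.0004, -0.0019]]), 'wrist_force': array([ 0.1263,  0.3482, -0.861 ]), 'torque': array([ 0.0015, -0.0024, -0.05  ]), 'width': 0.0920221695464373}
top [0.5248 0.0383 1.212 ]
key_large_top 0.52 [241.  250.2  13.2  15.6] [0.467  0.2868 0.055 ]
key_bar_top 0.48 [306.7 263.2  12.2  11.5] [0.423  0.0898 0.055 ]
key_bar_top 0.4 [260.9 248.9   4.2  15.7] [0.4693 0.2269 0.055 ]
key_small_top 0.66 [259.9 250.6   5.2  15.1] [0.4643 0.23   0.055 ]
stage_grip 0.58 [403.7 221.1  19.8  37.4] [ 0.5412 -0.1997  0.09  ]
stage_ball 0.9 [404.2 220.4  16.5  33.8] [ 0.5442 -0.2132  0.034 ]
notch 0.73 [357.5 200.9  13.   19.6] [ 0.6082 -0.0712  0.034 ]
head 0.73 [357.1 203.8  15.6  20.7] [ 0.5971 -0.0665  0.068 ]
head 0.62
[... 565 characters left out ...]
46 -0.1762  0.09  ]
stage_ball 0.58 [267.8 180.   27.   34.2] [ 0.5201 -0.2235  0.034 ]
notch 0.56 [294.9 209.9  18.4  20.3] [ 0.6262 -0.063   0.034 ]
notch 0.33 [332.  254.9  22.7  18.5] [0.7561 0.1177 0.034 ]
head 0.78 [293.9 205.2  20.7  19. ] [ 0.6426 -0.056   0.068 ]
console 0.59 [414.6 219.1  70.2  47.9] [0.5266 0.2942 0.04  ]
bed 0.83 [288.  195.7  96.   60.8] [ 0.5464 -0.1314  0.012 ]
jar 0.62 [480.6 232.4  28.7  32.7] [0.5613 0.4806 0.085 ]
jar 0.37 [264.6 179.   29.6  30.6] [ 0.579  -0.1954  0.085 ]
weight 0.4 [415.4 208.   12.7   5.6] [0.481  0.2854 0.046 ]
crucible 0.82 [332.5 255.1  18.7  17.9] [0.7546 0.1186 0.032 ]
brush 0.85 [215.5 174.4  34.8  34.3] [ 0.549  -0.4289  0.02  ]
```

```bash
python3 - <<'E'
import cv2
a=cv2.imread('pics/top0.png')[140:300,160:500]
cv2.imwrite('pics/top0a.png',cv2.resize(a[60:150,30:170],None,fx=5.5,fy=5.5,interpolation=cv2.INTER_CUBIC))
cv2.imwrite('pics/top0b.png',cv2.resize(a[25:125,150:280],None,fx=6,fy=6,interpolation=cv2.INTER_CUBIC))
b=cv2.imread('pics/scene0.png')[140:280,190:510]
cv2.imwrite('pics/scene0a.png',cv2.resize(b,None,fx=2.5,fy=2.5,interpolation=cv2.INTER_CUBIC))
E
```

```text
(no output)
```

View pics/top0.png

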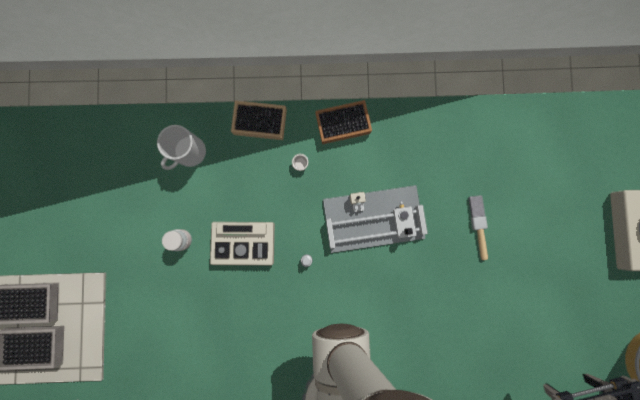

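View pics/top0a.png

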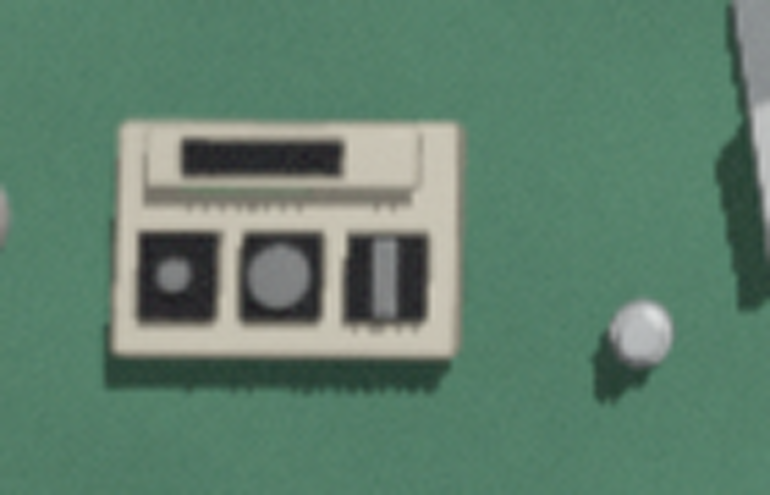

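View pics/top0b.png

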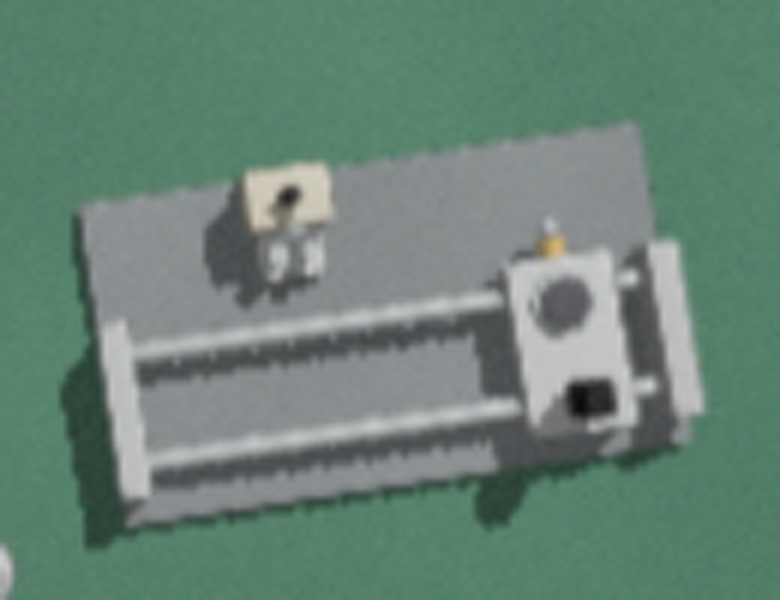

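View pics/scene0a.png

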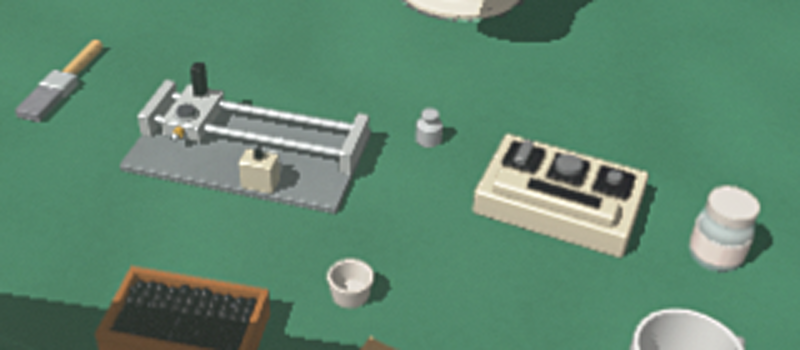

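The row from +y to -y is small, large, bar. In the top crop the grip is at about (409,231) px, the ball (401.5,202.5) and the pins (356,208.5) and (362,208). Next I fit the geometry.

```bash
cat > fit.py <<'E'
from h import *
from scipy.optimize import least_squares
np.set_printoptions(precision=4,suppress=True)
c=capture('top'); sc=capture('scene')
A=lambda x,y:((x+.5)/5.5-.5+190,(y+.5)/5.5-.5+200)
B=lambda x,y:((x+.5)/6-.5+310,(y+.5)/6-.5+165)
S=lambda x,y:((x+.5)/2.5-.5+190,(y+.5)/2.5-.5+140)
# console: params x,y,yaw ; key row
keysA=[(A(174,275),58),(A(278,277),0),(A(385,278),-58)]
keysS=[(S(613,177),58),(S(569,160),0),(S(523,152),-58)]
def res(p):
    r=[]
    R=np.array([[np.cos(p[2]),-np.sin(p[2])],[np.sin(p[2]),np.cos(p[2])]])
    for cam,l,w in((c,keysA,1),(sc,keysS,.6)):
        for px,y in l:
            q=p[:2]+R@[0,y/1000]; r+=list(w*(proj(cam,[*q,.055])[0]-px))
    return r
s=least_squares(res,[.467,.287,0]);print('console',s.x,np.round(s.fun,2))
p=s.x
for n,y in(('small',.058),('large',0),('bar',-.058)):print(n,p[0]-np.sin(p[2])*y,p[1]+np.cos(p[2])*y)
# stage: bed frame x,y,yaw, carriage y yc, notch y yn, grip x gx
# bed corners z .012
obs=[('k',-60,150,12,B(133,525)),('k',110,150,12,B(82,203)),('k',110,-150,12,B(636,125)),('k',-60,-150,12,B(687,445))]
obs+=[('g',0,0,92,B(595,392)),('g',88,0,34,B(549,224)),('g',50,0,54,B(563,303)),
 ('n',95,8.5,34,B(275,250)),('n',95,-8.5,34,B(313,246))]
def mp(p,o):
    k,x,y,z,_=o
    if k=='g': x+=p[5]*1000; y+=p[3]*1000
    if k=='n': x=p[6]*1000; y+=p[4]*1000
    x,y,z=x/1e3,y/1e3,z/1e3
    return [p[0]+np.cos(p[2])*x-np.sin(p[2])*y,p[1]+np.sin(p[2])*x+np.cos(p[2])*y,z]
def res2(p): return np.concatenate([proj(c,mp(p,o))[0]-o[4] for o in obs])
s=least_squares(res2,[.54,-.13,.1,-.08,.03,-.03,.06]);p=s.x;print('bed',p);print(np.round(s.fun.reshape(-1,2),2))
print('grip',mp(p,('g',0,0,78,0)),'ball->notch',p[4]-p[3], 'dir',-np.sin(p[2]),np.cos(p[2]))
im=sc['color'].copy()
for o in obs+[('g',0,0,44,0),('g',0,0,78,0)]:
    q=proj(sc,mp(p,o))[0]; cv2.circle(im,tuple(np.round(q).astype(int)),1,(255,0,0),-1)
for px,y in keysS: pass
cv2.imwrite('pics/chk.png',cv2.resize(im[140:280,190:510,::-1],None,fx=2.5,fy=2.5,interpolation=cv2.INTER_CUBIC))
E
python3 fit.py
```

```text
console [ 0.4688  0.2884 -0.0407] [-0.01 -0.24  0.35 -0.34  0.15 -0.26  0.67 -0.95  0.2   0.02  0.53 -1.07]
small 0.4711715773643356 0.3463153205531877
large 0.4688099706368282 0.28836341968993223
bar 0.4664483639093208 0.23041151882667674
bed [ 0.5281 -0.125   0.1159 -0.0866  0.0433 -0.0251  0.0699]
[[-1.4   0.14]
 [-0.59  0.15]
 [ 0.87 -0.22]
 [ 1.12 -0.11]
 [ 0.4   0.62]
 [-0.7   0.32]
 [ 0.27 -0.96]
 [ 0.45  0.05]
 [-0.45 -0.05]]
grip [np.float64(0.5132225619427492), np.float64(-0.21395043356278715), 0.078] ball->notch 0.12984058592692463 dir -0.11562656801141653 0.9932927548159713
```

View pics/chk.png

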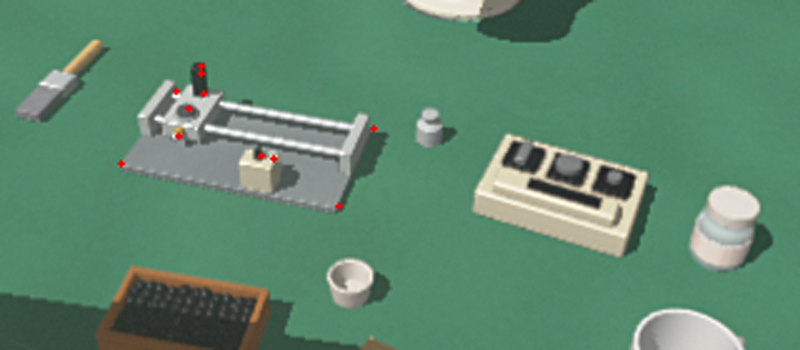

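```bash
python3 -m crank '[[[0,0,3.6,-3.2,0.11,0,0],[0,0,3.6,-3.2,0,0,0],[0,0,3.6,-3.2,0,0,0],[0,0,3.6,-3.2,0,0,0],[0,0,3.6,-3.2,0,0,0]]]' 10
python3 -m crank '[[[0,0,3.6,-3.2,0,0,0],[0,0,3.6,-3.2,0,0,0],[0,0,3.6,-3.2,0,0,0],[0,0,3.6,-3.2,0,0,0],[0,0,3.6,-3.2,0,0,0]]]'
```

```text
t: 2.12
tcp_pos: [0.2854, -0.3765, 0.2258]
tool_rot: [[0.0, 0.993, 0.114], [-0.0, 0.114, -0.993], [-1.0, 0.0, 0.001]]
wrist_force: [0.3, -0.0, -1.0]
width: 0.0439
t: 2.75
tcp_pos: [0.446, -0.1968, 0.2258]
tool_rot: [[0.0, 0.993, 0.115], [-0.0, 0.115, -0.993], [-1.0, 0.0, 0.001]]
wrist_force: [-0.7, 0.5, 0.4]
width: 0.0004
```

```bash
python3 -m crank '[[[0,0,0.79,-4.79,0,0,0],[0,0,0.79,-4.79,0,0,0],[0,0,0.79,-4.79,0,0,0],[0,0,0.79,-4.79,0,0,0],[0,0,0.79,-4.79,0,0,0]]]'
python3 -m crank '[[[0,0.5,0.79,-4.79,0,0,0],[0,2.5,0.79,-4.79,0,0,0],[0,3,0.79,-4.79,0,0,0],[0,3,0.79,-4.79,0,0,0],[0,3,0.79,-4.79,0,0,0]]]'
python3 -m crank '[[[0,0,0,0,0,0,0],[0,0,0,0,0,0,0]]]'
python3 - <<'E'
from h import *
s=state();print(s['tcp_pos'],s['wrist_force'])
for n in('top','scene'):
    c=capture(n);a=proj(c,s['tcp_pos']-[0,0,.011])[0];print(a)
    im=c['color'].copy(); x,y=np.round(a).astype(int)
    for k in((.4712,.3463,.055),(.4688,.2884,.055),(.4664,.2304,.055)):
        q=np.round(proj(c,k)[0]).astype(int); im[q[1],q[0]]=(255,0,0)
    cv2.imwrite(f'pics/k1{n}.png',cv2.resize(im[y-50:y+50,x-65:x+65,::-1],None,fx=6,fy=6,interpolation=cv2.INTER_NEAREST))
E
```

```text
t: 3.38
tcp_pos: [0.4568, 0.0459, 0.2259]
tool_rot: [[0.001, 0.993, 0.114], [-0.0, 0.114, -0.993], [-1.0, 0.001, 0.0]]
wrist_force: [0.8, 0.2, 0.2]
width: 0.0005
t: 4.0
tcp_pos: [0.4687, 0.2885, 0.1049]
tool_rot: [[0.001, 0.993, 0.115], [0.0, 0.115, -0.993], [-1.0, 0.001, -0.0]]
wrist_force: [1.1, -0.9, 0.3]
width: 0.0005
t: 4.25
tcp_pos: [0.469, 0.2865, 0.1061]
tool_rot: [[0.001, 0.993, 0.115], [-0.0, 0.115, -0.993], [-1.0, 0.001, 0.0]]
wrist_force: [0.5, -0.3, 0.3]
width: 0.0001
[0.46895891 0.28653652 0.10609271] [ 0.50707391 -0.3081494   0.26105072]
[238.13708937 250.29588228]
[419.07445915 193.51113403]
```

View pics/k1scene.png

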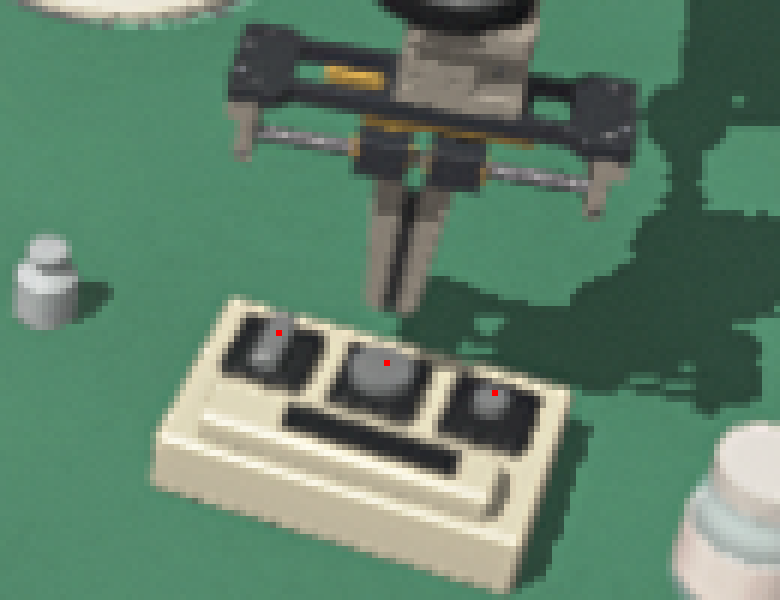

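View pics/k1top.png

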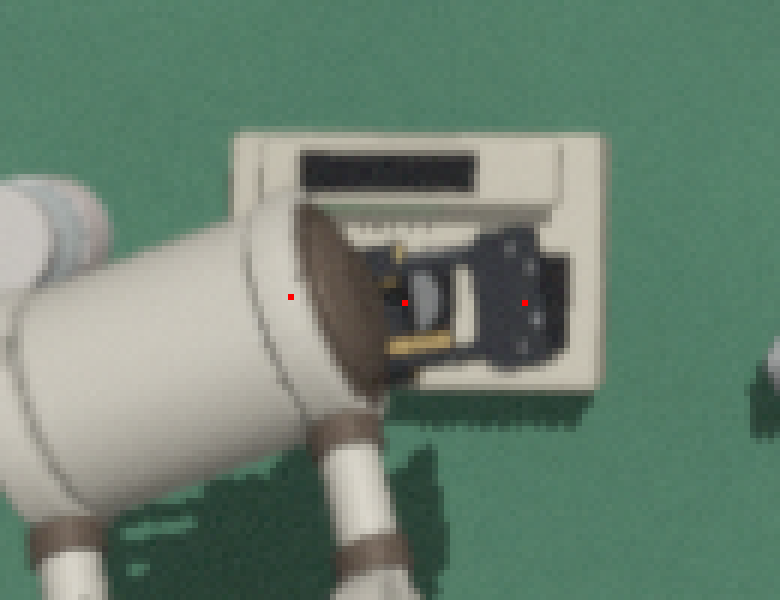

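Fingers stand above the large key and the projected key points match in both pictures. Pressing.

```bash
python3 -m crank '[[[0,2,0,-0.15,0,0,0],[0,1.6,0,0,0,0,0],[0,0.5,0,0,0,0,0],[0,0.4,0,0,0,0,0],[0,0.1,0,0,0,0,0]]]'
python3 -m crank '[[[0,0,0,0,0,0,0],[0,0,0,0,0,0,0]]]'
```

```text
t: 4.97
tcp_pos: [0.4687, 0.2879, 0.0603]
tool_rot: [[0.0, 0.993, 0.115], [-0.001, 0.115, -0.993], [-1.0, -0.0, 0.001]]
wrist_force: [-4.3, -4.0, 8.5]
width: 0.0001
t: 5.22
tcp_pos: [0.4689, 0.2882, 0.0604]
tool_rot: [[0.001, 0.993, 0.115], [-0.0, 0.115, -0.993], [-1.0, 0.001, 0.0]]
wrist_force: [-1.1, -3.6, 6.0]
width: 0.0004
```

```bash
python3 -m crank '[[[0,0.1,0,0,0,0,0],[0,0,0,0,0,0,0]]]'
python3 -m crank '[[[0,-2.2,0,0,0,0,0],[0,-0.4,-0.3,1.9,0,0,0],[0,0,-0.3,1.9,0,0,0],[0,0,-0.3,1.93,0,0,0],[0,0,0,0,0,0,0]]]'
python3 -m crank '[[[0,1.6,0,0,0,0,0],[0,0.5,0,0,0,0,0],[0,0.3,0,0,0,0,0],[0,0.15,0,0,0,0,0],[0,0,0,0,0,0,0]]]'
python3 -m crank '[[[0,0.05,0,0,0,0,0],[0,0,0,0,0,0,0]]]'
```

```text
t: 5.48
tcp_pos: [0.4689, 0.2882, 0.0602]
tool_rot: [[0.001, 0.993, 0.115], [-0.0, 0.115, -0.993], [-1.0, 0.001, 0.001]]
wrist_force: [-5.0, -4.6, 11.5]
width: 0.0004
t: 6.1
tcp_pos: [0.4656, 0.2286, 0.0838]
tool_rot: [[-0.001, 0.994, 0.112], [-0.0, 0.112, -0.994], [-1.0, -0.001, 0.0]]
wrist_force: [-0.1, 0.4, 0.2]
width: 0.0002
t: 6.72
tcp_pos: [0.4655, 0.2304, 0.0602]
tool_rot: [[-0.002, 0.993, 0.116], [-0.001, 0.116, -0.993], [-1.0, -0.002, 0.001]]
wrist_force: [-7.1, -3.6, 13.1]
width: 0.0003
t: 6.98
tcp_pos: [0.4655, 0.2304, 0.0601]
tool_rot: [[-0.002, 0.993, 0.116], [-0.001, 0.116, -0.993], [-1.0, -0.002, 0.001]]
wrist_force: [-7.8, -4.2, 16.4]
width: 0.0006
```

```bash
python3 -m crank '[[[0,-2.2,0,0,0,0,0],[0,-0.4,0.4,-2.8,0,0,0],[0,0,0.5,-2.9,0,0,0],[0,0,0.5,-2.9,0,0,0],[0,0,0.5,-2.85,0,0,0]]]'
python3 -m crank '[[[0,0,0,0,0,0,0],[0,1.6,0,0,0,0,0],[0,0.5,0,0,0,0,0],[0,0.3,0,0,0,0,0],[0,0.15,0,0,0,0,0]]]'
python3 -m crank '[[[0,0.05,0,0,0,0,0],[0,0,0,0,0,0,0]]]'
```

```text
t: 7.6
tcp_pos: [0.4715, 0.3477, 0.0842]
tool_rot: [[-0.0, 0.993, 0.115], [0.0, 0.115, -0.993], [-1.0, -0.0, -0.0]]
wrist_force: [-0.5, -0.2, -0.8]
width: 0.0008
t: 8.22
tcp_pos: [0.4712, 0.3453, 0.0601]
tool_rot: [[-0.003, 0.993, 0.114], [-0.002, 0.114, -0.993], [-1.0, -0.003, 0.002]]
wrist_force: [-9.0, -5.8, 18.0]
width: 0.0006
t: 8.48
tcp_pos: [0.4711, 0.3453, 0.0602]
tool_rot: [[-0.002, 0.993, 0.114], [-0.002, 0.114, -0.993], [-1.0, -0.003, 0.002]]
wrist_force: [-6.9, -4.0, 15.4]
width: 0.0006
```

```bash
python3 - <<'E'
from h import *
c=capture('scene');x,y=419,205
cv2.imwrite('pics/k3.png',cv2.resize(c['color'][y-50:y+50,x-65:x+65,::-1],None,fx=6,fy=6,interpolation=cv2.INTER_CUBIC))
E
```

```text
(no output)
```

View pics/k3.png

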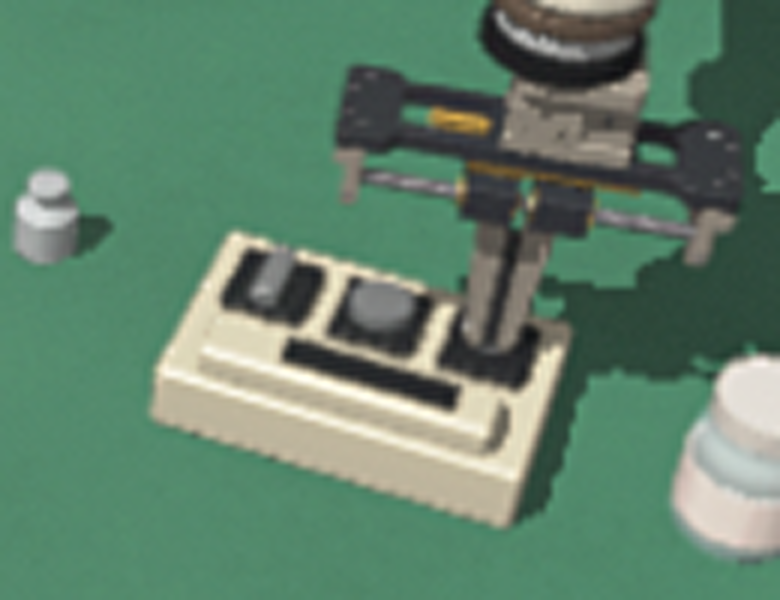

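The small key is down; the other two are up. Moving to the carriage now.

```bash
python3 -m crank '[[[0,-2.5,0,0,0,0,0],[0,-3,0,0,0,0,0],[2,-3,-0.16,4,0,0,0],[6,-2,-0.16,4,0,0,0],[6,0,-0.16,4,0,0,0]]]'
python3 -m crank '[[[6,0,-0.16,4,0,0,0],[6,0,-0.16,4,0,0,0],[6,0,-0.16,4,0,0,0],[6,0,-0.16,4,0,0,0],[6,0,-0.16,4,0,0,0]]]'
python3 -m crank '[[[6,0,-0.16,4,0,0,0],[6,0,-0.17,4,0,0,0],[6,0,-0.17,4,0,0,0],[6,0,-0.17,4,0,0,0],[6,0,-0.17,4,0,0,0]]]'
python3 -m crank '[[[6,0,-0.17,4,0,0,0],[6,0,0,0,0,0,0],[6,0,0,0,0,0,0]]]'
python3 - <<'E'
from h import *
s=state();t=s['tcp_pos'];print(t,s['width'])
for n in('top','scene'):
    c=capture(n)
    im=c['color'].copy()
    q=proj(c,(.5132,-.2140,.078))[0];x,y=np.round(q).astype(int); im[y,x]=(255,0,0)
    cv2.imwrite(f'pics/g1{n}.png',cv2.resize(im[y-50:y+50,x-65:x+65,::-1],None,fx=6,fy=6,interpolation=cv2.INTER_NEAREST))
E
```

```text
t: 9.15
tcp_pos: [0.4821, 0.2252, 0.1656]
tool_rot: [[0.004, 0.993, 0.114], [0.001, 0.114, -0.993], [-1.0, 0.004, -0.0]]
wrist_force: [0.3, 0.5, 0.1]
width: 0.0284
t: 9.78
tcp_pos: [0.4955, 0.0252, 0.1634]
tool_rot: [[0.0, 0.993, 0.114], [-0.0, 0.114, -0.993], [-1.0, 0.0, 0.0]]
wrist_force: [0.4, 0.9, 0.4]
width: 0.0599
t: 10.4
tcp_pos: [0.5098, -0.1744, 0.1634]
tool_rot: [[-0.0, 0.994, 0.114], [0.0, 0.114, -0.994], [-1.0, -0.0, -0.0]]
wrist_force: [0.2, 0.0, 0.2]
width: 0.0599
t: 10.78
tcp_pos: [0.5128, -0.2122, 0.1632]
tool_rot: [[-0.001, 0.993, 0.114], [0.001, 0.114, -0.993], [-1.0, -0.001, -0.001]]
wrist_force: [-0.4, -0.2, 0.0]
width: 0.0602
[ 0.5127559  -0.21222496  0.1632093 ] 0.060233891295706866
```

View pics/g1scene.png

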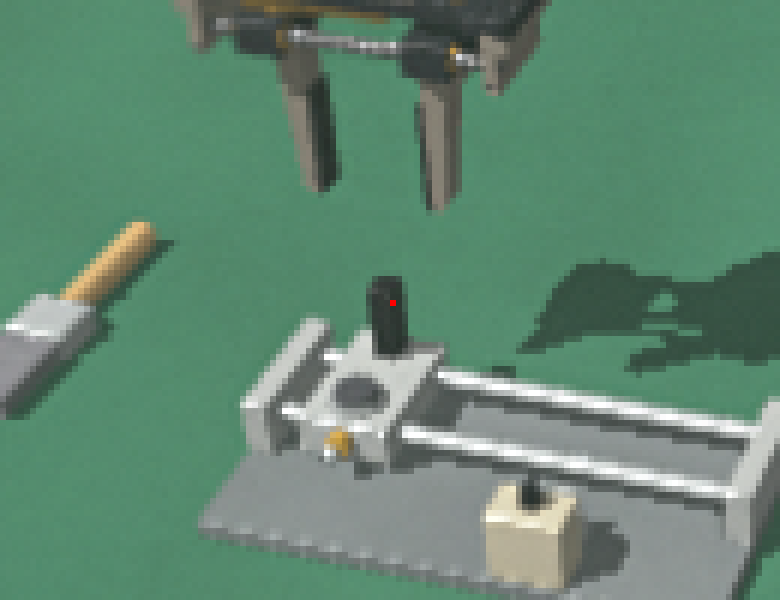

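View pics/g1top.png

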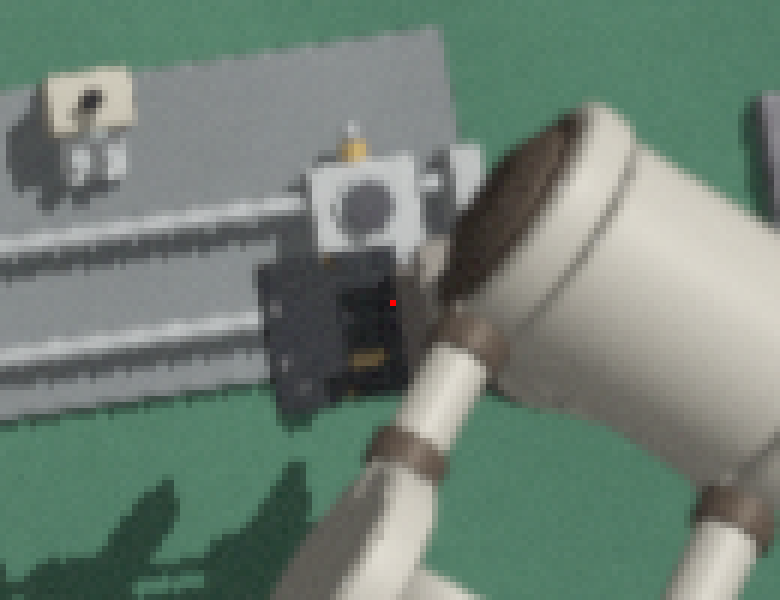

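```bash
python3 -m crank '[[[6,3,0,0.15,0,0,0],[6,3,0,0.15,0,0,0],[6,2,0,0,0,0,0],[6,1.3,0,0,0,0,0],[6,0,0,0,0,0,0]]]' 
python3 - <<'E'
from h import *
s=state();t=s['tcp_pos'];print(t,s['width'])
c=capture('scene')
im=c['color']
q=proj(c,(.5132,-.2140,.078))[0];x,y=np.round(q).astype(int)
cv2.imwrite(f'pics/g2.png',cv2.resize(im[y-50:y+50,x-65:x+65,::-1],None,fx=6,fy=6,interpolation=cv2.INTER_CUBIC))
E
```

```text
t: 11.5
tcp_pos: [0.5131, -0.2147, 0.0699]
tool_rot: [[-0.001, 0.993, 0.115], [0.001, 0.115, -0.993], [-1.0, -0.001, -0.001]]
wrist_force: [0.2, 0.1, 0.4]
width: 0.0602
[ 0.51308807 -0.2146953   0.06990488] 0.06019405571693904
```

View pics/g2.png

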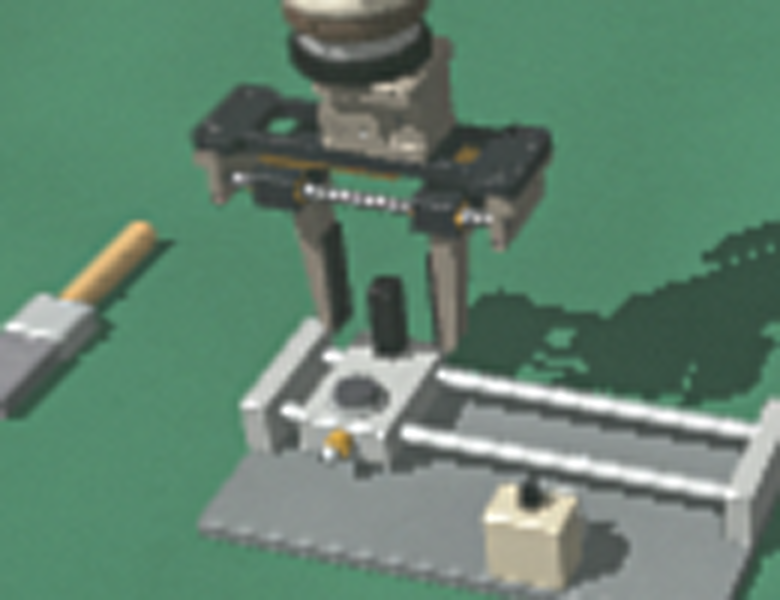

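The post stands between the jaws, a little to the left of the middle. Closing at 40 N.

```bash
python3 -m crank '[[[0.5,0,0,0,0,0,0],[0.5,0,0,0,0,0,0],[0.5,0,0,0,0,0,0],[0.5,0,0,0,0,0,0],[0.5,0,0,0,0,0,0]]]' 40
python3 -m crank '[[[0.5,0,0,0,0,0,0],[0.5,0,0,0,0,0,0]]]'
```

```text
t: 12.18
tcp_pos: [0.5136, -0.2158, 0.0707]
tool_rot: [[0.0, 0.993, 0.115], [-0.0, 0.115, -0.993], [-1.0, 0.0, 0.0]]
wrist_force: [0.0, -0.1, 0.1]
width: 0.0157
t: 12.42
tcp_pos: [0.5136, -0.2158, 0.0707]
tool_rot: [[0.0, 0.993, 0.115], [-0.0, 0.115, -0.993], [-1.0, 0.0, 0.0]]
wrist_force: [0.9, -1.6, 0.7]
width: 0.0157
```

```bash
python3 -m crank '[[[0.5,0,0,-0.5,0,0,0],[0.5,0,0,-1,0,0,0],[0.5,0,0,-1,0,0,0],[0.5,0,0,-1,0,0,0],[0.5,0,0,-0.5,0,0,0]]]'
python3 -m crank '[[[0.5,0,0,-1,0,0,0],[0.5,0,0,-1,0,0,0],[0.5,0,0,-1,0,0,0],[0.5,0,0,-1,0,0,0],[0.5,0,0,-1,0,0,0]]]'
python3 -m crank '[[[0.5,0,0,0,0,0,0]]]'
```

```text
t: 13.05
tcp_pos: [0.5087, -0.1751, 0.0707]
tool_rot: [[-0.001, 0.993, 0.115], [-0.0, 0.115, -0.993], [-1.0, -0.001, -0.0]]
wrist_force: [-3.6, -2.2, 3.9]
width: 0.0155
t: 13.68
tcp_pos: [0.5026, -0.1256, 0.0707]
tool_rot: [[-0.001, 0.993, 0.115], [0.0, 0.115, -0.993], [-1.0, -0.001, -0.0]]
wrist_force: [-5.9, -1.4, 6.9]
width: 0.0161
t: 13.8
tcp_pos: [0.5025, -0.1249, 0.0707]
tool_rot: [[-0.002, 0.993, 0.115], [0.001, 0.115, -0.993], [-1.0, -0.001, -0.001]]
wrist_force: [-5.5, 0.6, 7.3]
width: 0.016
```

```bash
python3 -m crank '[[[0.5,-0.05,-0.1,0,0,0,0],[0.5,0,0,0,0,0,0]]]'
cat > look.py <<'E'
from h import *
import sys
np.set_printoptions(precision=4,suppress=True)
s=state();print(s['tcp_pos'],s['wrist_force'])
for n in('top','scene'):
    c=capture(n); save(c,'f_'+n+sys.argv[1])
    for k in('notch','stage_ball'):
        print(n,k,[(round(d['score'],2),np.round(d['rect'],1)) for d in trace(k,c)[:1]])
    x,y=np.round(proj(c,(.59,-.08,.034))[0]).astype(int)
    print(x-40,y-32)
    cv2.imwrite(f'pics/m{n}{sys.argv[1]}.png',cv2.resize(c['color'][y-32:y+32,x-40:x+40,::-1],None,fx=9,fy=9,interpolation=cv2.INTER_CUBIC))
E
python3 look.py 1
```

```text
t: 14.05
tcp_pos: [0.5025, -0.1256, 0.0707]
tool_rot: [[0.001, 0.993, 0.115], [0.001, 0.115, -0.993], [-1.0, 0.001, -0.001]]
wrist_force: [1.9, 0.8, -1.8]
width: 0.0157
[ 0.5025 -0.1256  0.0707] [ 1.9006  0.844  -1.8416]
top notch [(0.55, array([358. , 202.8,  11.2,  19.5]))]
top stage_ball [(0.51, array([369.4, 216.7,  12.1,  18.4]))]
321 175
scene notch [(0.69, array([295.1, 209.1,  15.4,  17.5]))]
scene stage_ball []
255 170
```

View pics/mtop1.png

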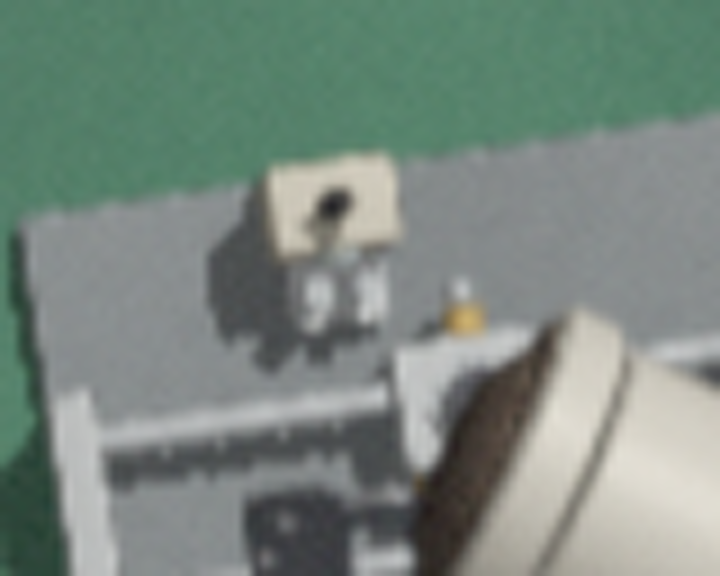

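View pics/mscene1.png

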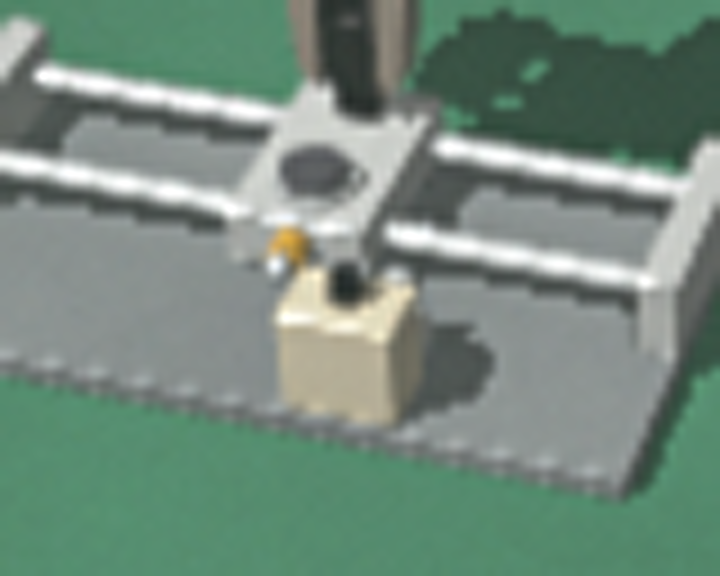

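```bash
python3 - <<'E'
from h import *
c=capture('top')
T=lambda x,y:((x+.5)/9-.5+321,(y+.5)/9-.5+175)
w=.123;d=np.array([-np.sin(w),np.cos(w),0]);n=np.array([np.cos(w),np.sin(w),0])
for a in((461,288),(317,285),(371,276)):
    p=atz(c,T(*a),.034);print(p,p@d,p@n)
E
```

```text
[ 0.58952728 -0.11476752  0.034     ] -0.1862296118306403 0.5709925833249747
[ 0.59184952 -0.06527782  0.034     ] -0.13739872315383148 0.5793691748080215
[ 0.59446818 -0.08395993  0.034     ] -0.1562609649990358 0.5796759368392992
```

```bash
python3 -m crank '[[[0.5,0,-0.01,-0.6,0,0,0],[0.5,0,-0.01,-0.6,0,0,0],[0.5,0,0,-0.6,0,0,0],[0.5,0,0,-0.2,0,0,0],[0.5,0,0,0,0,0,0]]]'
python3 -m crank '[[[0.5,0,0,-0.2,0,0,0],[0.5,0,0,0,0,0,0]]]'
python3 -m crank '[[[0.5,0,0,-0.2,0,0,0],[0.5,0,0,0,0,0,0]]]'
python3 -m crank '[[[0.5,0,0,-0.15,0,0,0],[0.5,0,0,0,0,0,0]]]'
```

```text
t: 15.02
tcp_pos: [0.5001, -0.1064, 0.0707]
tool_rot: [[0.001, 0.993, 0.114], [0.0, 0.114, -0.993], [-1.0, 0.001, -0.0]]
wrist_force: [6.2, 1.5, -6.9]
width: 0.0154
t: 15.28
tcp_pos: [0.4999, -0.1046, 0.0707]
tool_rot: [[0.001, 0.993, 0.114], [-0.0, 0.114, -0.993], [-1.0, 0.001, 0.0]]
wrist_force: [6.0, 1.2, -6.7]
width: 0.016
t: 15.52
tcp_pos: [0.4997, -0.1026, 0.0707]
tool_rot: [[0.001, 0.993, 0.114], [-0.0, 0.114, -0.993], [-1.0, 0.001, 0.0]]
wrist_force: [4.7, 0.5, -8.0]
width: 0.0157
t: 15.78
tcp_pos: [0.4995, -0.1012, 0.0707]
tool_rot: [[0.001, 0.993, 0.114], [-0.0, 0.114, -0.993], [-1.0, 0.001, 0.0]]
wrist_force: [5.4, 0.9, -7.4]
width: 0.016
```

```bash
python3 -m crank '[[[0.5,0.03,0.05,0,0,0,0],[0.5,0,0,-0.1,0,0,0],[0.5,0,0,0,0,0,0]]]'
python3 -m crank '[[[0.5,0,0,-0.15,0,0,0],[0.5,0,0,0,0,0,0]]]'
python3 -m crank '[[[0.5,0,0,-0.15,0,0,0],[0.5,0,0,0,0,0,0]]]'
python3 -m crank '[[[0.5,0,0,-0.15,0,0,0],[0.5,0,0,0,0,0,0]]]'
```

```text
t: 16.15
tcp_pos: [0.4995, -0.1006, 0.0707]
tool_rot: [[0.0, 0.993, 0.115], [-0.001, 0.115, -0.993], [-1.0, -0.0, 0.001]]
wrist_force: [2.3, -3.3, -6.4]
width: 0.0155
t: 16.4
tcp_pos: [0.4994, -0.1, 0.0708]
tool_rot: [[0.0, 0.993, 0.115], [-0.003, 0.115, -0.993], [-1.0, 0.0, 0.003]]
wrist_force: [2.8, -7.2, -7.8]
width: 0.0155
t: 16.65
tcp_pos: [0.4992, -0.0986, 0.0708]
tool_rot: [[0.0, 0.993, 0.114], [-0.003, 0.114, -0.993], [-1.0, 0.0, 0.003]]
wrist_force: [3.2, -8.6, -7.4]
width: 0.0158
t: 16.9
tcp_pos: [0.4989, -0.0963, 0.0707]
tool_rot: [[-0.0, 0.993, 0.114], [-0.001, 0.114, -0.993], [-1.0, -0.0, 0.001]]
wrist_force: [2.3, -5.3, -6.1]
width: 0.0158
```

```bash
python3 -m crank '[[[0.5,0,0,-0.15,0,0,0],[0.5,0,0,0,0,0,0]]]'
python3 -m crank '[[[0.5,0,0,-0.15,0,0,0],[0.5,0,0,0,0,0,0]]]'
python3 -m crank '[[[0.5,0,0,-0.15,0,0,0],[0.5,0,0,0,0,0,0]]]'
```

```text
t: 17.15
tcp_pos: [0.4987, -0.0943, 0.0707]
tool_rot: [[-0.0, 0.993, 0.114], [-0.0, 0.114, -0.993], [-1.0, -0.0, 0.0]]
wrist_force: [2.1, -3.9, -5.7]
width: 0.0156
t: 17.4
tcp_pos: [0.4984, -0.092, 0.0707]
tool_rot: [[-0.001, 0.993, 0.115], [0.001, 0.115, -0.993], [-1.0, -0.0, -0.001]]
wrist_force: [1.3, -0.6, -4.1]
width: 0.0158
t: 17.65
tcp_pos: [0.4982, -0.0904, 0.0707]
tool_rot: [[-0.001, 0.993, 0.115], [0.001, 0.115, -0.993], [-1.0, -0.001, -0.001]]
wrist_force: [0.5, 1.2, -3.5]
width: 0.0159
```

```bash
python3 -m crank '[[[0.5,0,0,-0.15,0,0,0],[0.5,0,0,0,0,0,0]]]'
python3 -m crank '[[[0.5,0,0,-0.1,0,0,0],[0.5,0,0,0,0,0,0]]]'
python3 -m crank '[[[0.5,0,0,-0.1,0,0,0],[0.5,0,0,0,0,0,0]]]'
```

```text
t: 17.9
tcp_pos: [0.498, -0.089, 0.0707]
tool_rot: [[-0.001, 0.993, 0.115], [0.001, 0.115, -0.993], [-1.0, -0.001, -0.001]]
wrist_force: [0.4, 0.8, -3.7]
width: 0.0157
t: 18.15
tcp_pos: [0.498, -0.0883, 0.0707]
tool_rot: [[-0.001, 0.993, 0.115], [0.001, 0.115, -0.993], [-1.0, -0.0, -0.001]]
wrist_force: [0.1, 1.9, -2.9]
width: 0.0157
t: 18.4
tcp_pos: [0.4979, -0.0876, 0.0707]
tool_rot: [[-0.0, 0.993, 0.115], [0.0, 0.115, -0.993], [-1.0, -0.0, -0.0]]
wrist_force: [-1.4, -0.5, -5.1]
width: 0.0157
```

```bash
python3 -m crank '[[[0.5,0,0,-0.1,0,0,0],[0.5,0,0,0,0,0,0]]]'
python3 -m crank '[[[0.5,0,0,-0.08,0,0,0],[0.5,0,0,0,0,0,0]]]'; python3 look.py 2
```

```text
t: 18.65
tcp_pos: [0.4978, -0.0866, 0.0707]
tool_rot: [[-0.0, 0.993, 0.115], [-0.0, 0.115, -0.993], [-1.0, -0.0, -0.0]]
wrist_force: [-1.0, -0.7, -2.7]
width: 0.0162
t: 18.9
tcp_pos: [0.4977, -0.0857, 0.0707]
tool_rot: [[-0.0, 0.993, 0.115], [0.0, 0.115, -0.993], [-1.0, -0.0, -0.0]]
wrist_force: [-1.1, -1.1, -4.2]
width: 0.0158
[ 0.4977 -0.0857  0.0707] [-1.0664 -1.1292 -4.1817]
top notch [(0.58, array([356.5, 203.6,  16.3,  18.1]))]
top stage_ball [(0.6, array([354.7, 214.8,   9.8,  15.5]))]
321 175
scene notch [(0.73, array([295.5, 207.4,  17.4,  20.6]))]
scene stage_ball [(0.61, array([302.9, 186.7,  23.1,  30. ]))]
255 170
```

View pics/mtop2.png

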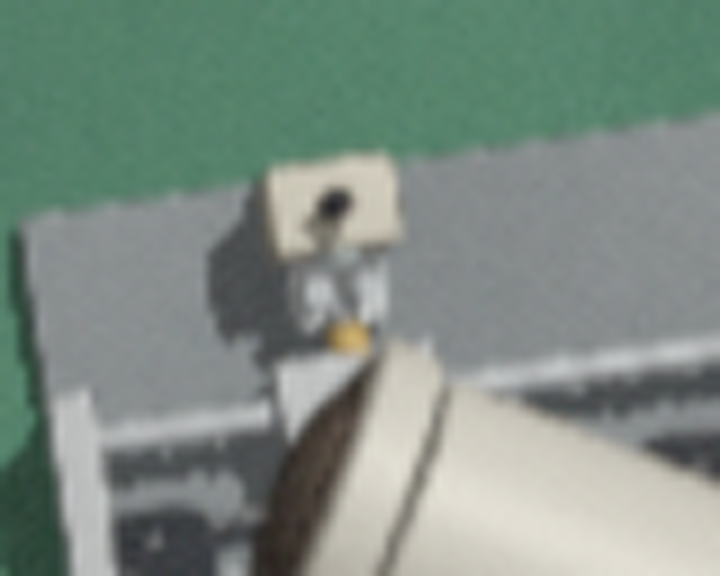

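View pics/mscene2.png

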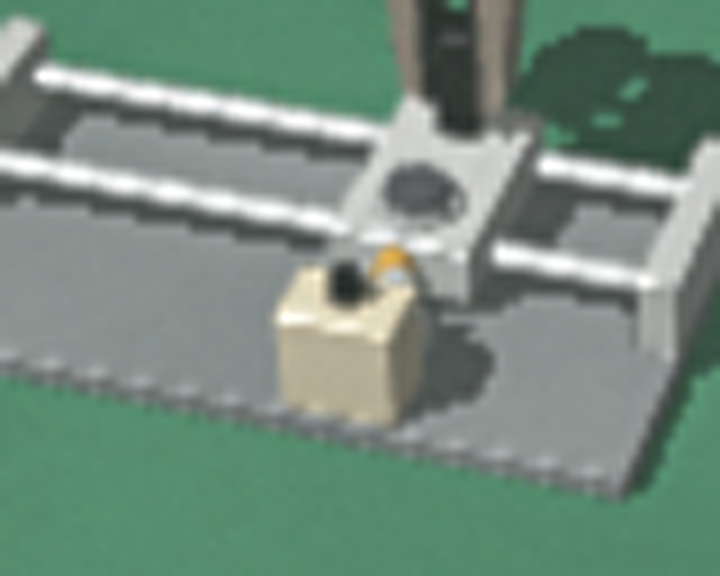

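```bash
python3 -m crank '[[[0.5,0,0,-0.08,0,0,0],[0.5,0,0,0,0,0,0]]]'; python3 -m crank '[[[0.5,0,0,-0.08,0,0,0],[0.5,0,0,0,0,0,0]]]'
```

```text
t: 19.45
tcp_pos: [0.4976, -0.0849, 0.0707]
tool_rot: [[-0.0, 0.993, 0.115], [0.0, 0.115, -0.993], [-1.0, -0.0, -0.0]]
wrist_force: [-2.0, -0.6, -3.7]
width: 0.0156
t: 19.7
tcp_pos: [0.4975, -0.0842, 0.0707]
tool_rot: [[-0.0, 0.993, 0.115], [-0.0, 0.115, -0.993], [-1.0, -0.0, 0.0]]
wrist_force: [-1.7, -1.1, -5.0]
width: 0.0155
```

```bash
python3 -m crank '[[[0.5,0,0,-0.08,0,0,0],[0.5,0,0,0,0,0,0]]]'; python3 -m crank '[[[0.5,0,0,-0.06,0,0,0],[0.5,0,0,0,0,0,0]]]'
```

```text
t: 19.95
tcp_pos: [0.4975, -0.0838, 0.0707]
tool_rot: [[-0.0, 0.993, 0.115], [-0.001, 0.115, -0.993], [-1.0, -0.0, 0.001]]
wrist_force: [-2.6, -3.9, -5.3]
width: 0.0157
t: 20.2
tcp_pos: [0.4975, -0.0835, 0.0707]
tool_rot: [[-0.0, 0.993, 0.115], [-0.001, 0.115, -0.993], [-1.0, -0.0, 0.001]]
wrist_force: [-2.7, -5.8, -5.4]
width: 0.0155
```

The ball meets the second pin at y ≈ -0.084, which confirms home at y ≈ -0.086. Backing off to the middle.

```bash
python3 -m crank '[[[0.5,0,0,0.15,0,0,0],[0.5,0,0,0.15,0,0,0],[0.5,0,0.02,0,0,0,0],[0.5,0,0,0,0,0,0],[0.5,0,0,0,0,0,0]]]'
```

```text
t: 20.82
tcp_pos: [0.4977, -0.0856, 0.0707]
tool_rot: [[-0.001, 0.993, 0.115], [0.0, 0.115, -0.993], [-1.0, -0.001, -0.0]]
wrist_force: [-5.4, -0.1, -1.8]
width: 0.0158
```

```bash
python3 -m crank '[[[0.5,0,-0.05,0.03,0,0,0],[0.5,0,0,0,0,0,0],[0.5,0,0,0,0,0,0],[0.5,0,0,0,0,0,0],[0.5,0,0,0,0,0,0]]]'; python3 look.py 3; python3 -c "
import cv2;cv2.imwrite('pics/k4.png',cv2.imread('pics/f_scene3.png'))"
```

```text
t: 21.45
tcp_pos: [0.4978, -0.0861, 0.0707]
tool_rot: [[0.0, 0.993, 0.114], [0.0, 0.114, -0.993], [-1.0, 0.0, -0.0]]
wrist_force: [-1.9, 0.7, -5.4]
width: 0.0156
[ 0.4978 -0.0861  0.0707] [-1.9208  0.6673 -5.4344]
top notch [(0.69, array([356.5, 202.5,  13.2,  23.2]))]
top stage_ball [(0.2, array([241.4, 252.6,  16. ,   9.1]))]
321 175
scene notch [(0.7, array([295.4, 209.5,  18.8,  16.4]))]
scene stage_ball [(0.61, array([301.2, 187.8,  26. ,  30.8]))]
255 170
```

View pics/k4.png

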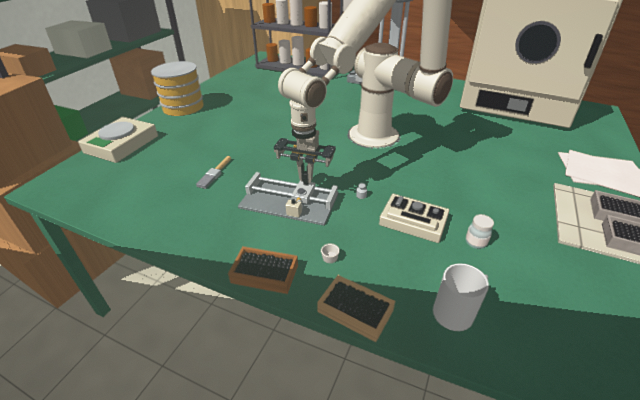

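View pics/mtop3.png

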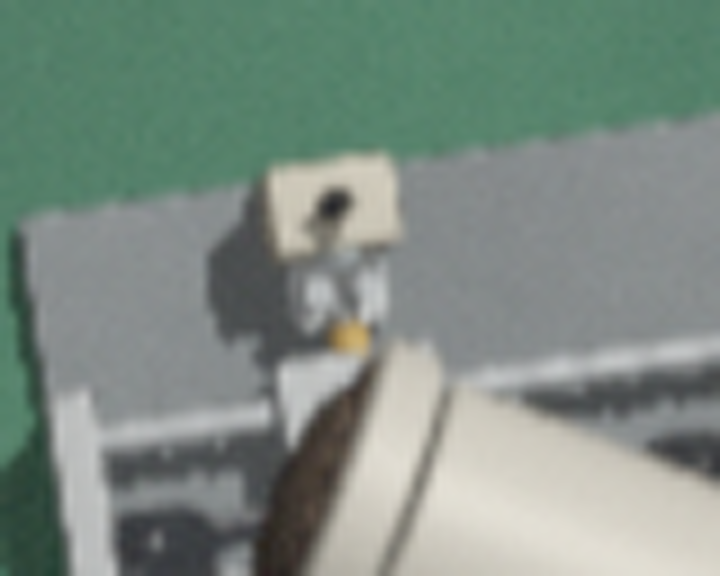

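The ball sits between the pins (barrel at about (359.5,212) px, level with the pin middle). The keys are up, and the weight, crucible, jar and brush stand where they were. Handing in.

```bash
python3 -c "
from station import finish_job,state
s=state();print(s['t'],s['dq'],s['width']);print(finish_job())"
```

```text
21.75 [-0.0002004   0.0015182   0.00120102 -0.00025873  0.00109888 -0.00044005] 0.015835292659464786
the job is handed in; nothing more can be done
None
```

I pressed the large round, long bar and small round keys in that order. I then took the carriage by its grip with 40 N and slid it into the notch. I handed in at 21.75 s, still gripping, with the arm at rest; `finish_job()` reported no verdict.

- **Keys:** each one bottomed out at about 11–16 N upward on the wrist with the fingertips near 49 mm. A picture showed the small key down with the other two up. The last picture shows all three up.
- **Notch:** the ball met the first pin at TCP y ≈ -0.101, dropped in at about -0.088 and touched the second pin at about -0.084, which puts home at about -0.086. I touched the second pin on purpose, about 2.5 mm past home, then backed off. The last reading was -0.0861 with under 1 N along the slide.
- **Grip:** finger opening 15.8 mm on the 16 mm post.
- **Bystanders:** by eye the jar, brush, weight and crucible had not moved. I did not measure them.
- **Disagreements:** in the last top view the network did not find the ball (score 0.2, wrong place), so I relied on the force readings and the picture. Small side forces on the grip remained, about 2 N across and 5 N vertical.

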